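# Square up the coasters and snap the knob cap onto their caddy

## Task

The four coasters in the wooden caddy lie askew: tap their edges until the stack is square, every coaster flush against both wooden rails. Only then put the orange knob cap over the steel stud and press it straight down until it clicks home, and keep pressing firmly: the job finishes while you still hold the cap pressed down on its seat, with the stack still square. Leave the tin, the mug and the spice jar where they stand.

Things in the scene. Friction and masses are not known exactly. Their poses are not given: they have to be found in the camera images.
- caddy: Wooden coaster caddy, fixed. Origin: underside, on the stud's axis; z up. Base 8 mm high, steel stud in the middle. Two rails, at the +x and the +y side of this frame: inner faces 48 mm from the origin, 8 mm thick, 19 mm high with posts to 35 mm. The -x and -y sides are open; there the base ends 40 mm from the origin, so square coasters overhang it by 8 mm and a fingertip can pass down beside it
- square (a point): On top of the caddy's base (8 mm above the worktop) on the stud's axis, axes as caddy. A coaster is flush with both rails when its edges lie along x and y and its centre is at x = 0, y = 0 here. At the start each is 4 to 8 mm off towards -x and towards -y and turned up to 0.06 rad
- stud_top (a point): Tip of the upright steel stud, 60.2 mm above the worktop. Stud 16 mm in diameter, last 8 mm tapered to 8 mm. Four brass spring balls stick out 4 mm each, centres 46.2 mm above the worktop: the cap's lip must be pushed down past them (about 10 N), then the force drops (the click)
- collar: Steel collar on the stud (27 mm in diameter; part of the fixed caddy, with the same origin and axes as caddy), its top 39 mm above the worktop: the seat of the cap. The cap's underside rests on it when home, about 3 mm above the stack
- cap_mid (a point): Centre of the loose orange knob cap, 42 mm high, about 50 g, upright on the worktop with its open side down; 21 mm above its underside. Foot flange 56 mm in diameter, 3 mm thick, with a hole of 20 mm (the snap lip); neck 33 mm; the top 18 mm is a solid round grip 35 mm in diameter, to be gripped from above. Hollow inside 26 mm wide, up to 24 mm above the underside
- cap_foot (a point): Centre of the cap's underside, z up the cap's axis. Home when it is at the height of the collar's top, on the stud's axis
- cap: The cap itself; origin at the centre of its underside, z up
- tin_fish: Low round tin, 86 mm in diameter, 40 mm high, a bystander; origin at the centre of its underside
- mug_clean: White mug with a handle, about 92 x 127 x 95 mm, a bystander; origin at its underside
- spice_d: Spice jar with a dark cap, 44 mm in diameter, 96 mm high, a bystander; origin at the centre of its underside
- coaster1: Coaster 1 of 4 counted from below (cork): square plate 96 x 96 x 7 mm, 60 g, with a round hole of 38 mm round the stud. Origin: centre of its underside, axes along its edges
- coaster2: Coaster 2 of 4 counted from below (white laminate): square plate 96 x 96 x 7 mm, 60 g, with a round hole of 38 mm round the stud. Origin: centre of its underside, axes along its edges
- coaster3: Coaster 3 of 4 counted from below (cork): square plate 96 x 96 x 7 mm, 60 g, with a round hole of 38 mm round the stud. Origin: centre of its underside, axes along its edges
- coaster4: Coaster 4 of 4 counted from below (white laminate): square plate 96 x 96 x 7 mm, 60 g, with a round hole of 38 mm round the stud. Origin: centre of its underside, axes along its edges
Mind the look-alikes: they are no part of the job. What is shaped like the coaster4 but purple is not meant. Of the things shaped like the cap, the orange one is meant.

How it is judged:
By the outcome, as a careful person would: the job done as asked, in the order asked, and still so for the second after the job is handed in, while the arm keeps its last pose, push and grip.
It also fails if it takes over 72 s, if anything falls off the work surface, if the arm or the gripper's body presses on something with over 40 N, if the wrist force passes 120 N, or if a joint passes its speed limit or range.

## Robot

A 6-joint arm with a two-finger parallel gripper is mounted at the origin on a cart in front of the work surface, level with it; the furniture and walls round the work are solid. World frame = base frame: x ahead of the robot, y to its left, z up, the work surface at z = 0. Lengths are in m, angles in rad, forces in N, time in s.
With the tool pointing down it reaches from about 0.35 to 0.725 m from the base axis. Payload 6 kg.
Tool frame: the origin (TCP) lies at the very end of the fingers, on their centre line; the grasp point (between the pads) lies 19 mm behind it; z points along the fingers, y is the line along which they close (so a half turn about z gives the same grasp; the last joint's range is limited). The gripper opens to 85 mm and grips with 20 to 120 N. Pads are 22 mm wide; open, the fingers measure 114 mm over their backs; the gripper's body (76 mm by 85 mm) begins 54 mm behind the grasp point. The pads swing forward as they close: fully open they stand 13 mm farther back than shut.
Start: joints at [1.656, 0.04, 0.085, 0, -1.615, -0.334], TCP at [0.148, 0.582, 0.231] pointing down, gripper open.
Joint ranges: [-2.56, 2.56], [-1.29, 2.01], [-1.08, 1.49], [-3.29, 1.98], [-2.81, -0.18], [-2.99, 2.99]. Speed limits (rad/s): [2.57, 2.57, 3.01, 3.14, 3.14, 3.14].

## Interface

Orientations are given as a 3x3 rotation matrix whose columns are the frame's x, y, z axes.
In Python, from workcell import get_state, read_camera, sign_off, spot_in, mark_of gives the robot as it stands. The module is installed in compiled form; this text tells all that it offers.
- The arm moves only by the tool servo_tool, never from a script. Its argument "plan" is a list of rows, each a list of 7 numbers: the turn, a rotation vector about the world's x, y, z in units of 8 degrees (1.0 is 8 degrees), then the shift along the world's x, y, z in units of 40 mm (1.0 is 40 mm), then the closure, from 0 (fully open) to 1 (shut). In form: [[wx, wy, wz, x, y, z, grip], ...]. A call has 1 to 20 rows; each row is the pose to reach, as a shift and turn from the pose commanded when the call began; what a row does not reach only later rows make up. A row lasts 1/10 s, in which the tool goes at most 50 mm and 8.59 degrees, less where a joint would pass 70% of its speed; a pose out of reach is approached as far as the arm can. A call with a gripper value outside its range is refused whole. The fingers move at their own pace and stop on an object; the grip force is fixed at half the most. Time passes only in rows, so rows that repeat a pose let the fingers close. It gives the time, the measured TCP pose, the force, the opening and the grip force at its end, in the units of the state.
- get_state(): the state, without advancing time (a new reading comes with each control period).
- read_camera(name): name is "side" or "top"; returns a dict with "color" (480x640x3 uint8, red, green, blue), "range_z" (480x640 float32, m along the optical axis (not along the pixel's ray), 0 where there is no reading), "fx", "fy", "cx", "cy" (pixels), "k1" (the pictures are not rectified: a ray, as slopes to the right and down, at radius r is drawn at 1 + k1 r^2 times it, then the intrinsics apply), "camera_from_world" (4x4, takes a point from world to camera coordinates). Camera axes: x right, y up, looking along -z (the intrinsics and any distortion apply to the point x, -y, -z); pixel columns grow to the right and rows downward; lengths in m; the calibration is good to about 2 mm. A picture is of the moment at which its call begins.
- sign_off(): hands the job in; it is judged then, once.
Trained networks look in a picture, given as the dict that the camera call returned (one of the last four; its "shot" number tells which), for a name from the list of things; names that differ only in an ending like _2 or _b are one class to them, and where a whole thing is asked for, a point or a joint stands for the part that bears it (a point fixed in the world has none). Each returns a list of dicts, best first, with "p" (0 to 1); they miss things now and then, are a little off and sometimes report something else, mostly with a low value. They report only what shows in the picture. A call takes as long as a camera call. They do not tell look-alikes from the thing itself.
- spot_in(picture, label): "location" ([x, y, z] in m, in world coordinates, good to about 4 mm: the middle of the surface that is visible of it).
- mark_of(picture, label): "location" ([x, y, z] in m, in world coordinates, good to about 4 mm: a listed point, or the origin of a listed thing).
The state is a dict: "clock": time; "qpos": joint angles; "joint_velocities": joint speeds; "joint_efforts": joint torques, N m; "ee_pos": TCP position; "ee_rot": TCP orientation; "wrist_force": force on the tool from outside, world axes, zero at the start; "wrist_torque": the same for the moment, N m; "gripper_width": finger opening in m; "grip_force": force on a finger pad.
Only numpy, scipy, OpenCV 4.12 (cv2) and the standard library are available. Lean on these libraries where they do the work, as an engineer would, in place of code of your own. Each camera call takes 0.05 s, during which the arm holds its last target. There are 200 camera calls.

## Working session

There is one attempt and no reset: what is moved stays moved. The work goes in short steps, Python scripts to look and compute and a tool call to move; the robot and the scene stay as the last step left them, time stands still between calls to the robot, and variables do not carry over. Pictures are saved under pics/ and viewed, at most 10 in all, crops included, and the job is handed in when it is done.

Besides the shell and the picture viewer there is one more tool, called after "Call:" by a JSON object that holds its "method" and its "body", one argument or row to a line. servo_tool: Moves the arm, as the interface text tells. Its arguments: {"type":"object","properties":{"plan":{"type":"array"}},"required":["plan"]}

```bash
mkdir -p pics
cat > h.py <<'E'
from workcell import *
import numpy as np, cv2
def save(c,n,box=None,s=1):
    im=c["color"][:,:,::-1]
    if box: im=im[box[1]:box[3],box[0]:box[2]]
    if s!=1: im=cv2.resize(im,None,fx=s,fy=s,interpolation=cv2.INTER_CUBIC)
    cv2.imwrite("pics/"+n,im)
def proj(c,P):
    P=np.atleast_2d(P);M=c["camera_from_world"];q=P@M[:3,:3].T+M[:3,3]
    a=np.c_[q[:,0]/-q[:,2],-q[:,1]/-q[:,2]];r=(a**2).sum(1,keepdims=True);a=a*(1+c["k1"]*r)
    return np.c_[a[:,0]*c["fx"]+c["cx"],a[:,1]*c["fy"]+c["cy"]]
def rays(c,uv):
    uv=np.atleast_2d(uv).astype(float)
    d=np.c_[(uv[:,0]-c["cx"])/c["fx"],(uv[:,1]-c["cy"])/c["fy"]];a=d.copy()
    for _ in range(10): a=d/(1+c["k1"]*(a**2).sum(1,keepdims=True))
    return a
def unproj(c,uv,z=None,depth=None):
    a=rays(c,uv);M=np.linalg.inv(c["camera_from_world"])
    dc=np.c_[a[:,0],-a[:,1],-np.ones(len(a))];dw=dc@M[:3,:3].T;o=M[:3,3]
    t=((z-o[2])/dw[:,2]) if depth is None else np.asarray(depth)
    return o+dw*np.reshape(t,(-1,1))
E
python3 - <<'E'
from h import *
np.set_printoptions(precision=4,suppress=True)
for n in("top","side"):
    c=read_camera(n);save(c,n+"0.png")
    print(n,c["fx"],c["k1"],np.linalg.inv(c["camera_from_world"])[:3,3])
    for l in("caddy","stud_top","square","cap","cap_mid","coaster4","coaster1","tin_fish","mug_clean","spice_d"):
        for d in mark_of(c,l)[:4]: print(l,round(d["p"],2),d["location"],proj(c,d["location"])[0].round())
print(get_state())
E
```

```text
top 624.1128344532826 0.020339482737233766 [-0.1822 -0.2826  1.4218]
caddy 0.78 [0.51, -0.0089, 0.0] [312. 256.]
stud_top 0.62 [0.5088, -0.0097, 0.0581] [312. 246.]
square 0.72 [0.5099, -0.007, 0.0092] [312. 254.]
cap 0.83 [0.3499, 0.2927, 0.0037] [179. 274.]
cap 0.56 [0.4514, 0.2748, 0.0016] [202. 243.]
cap_mid 0.86 [0.4526, 0.2795, 0.0212] [199. 239.]
cap_mid 0.57 [0.3482, 0.2891, 0.0192] [178. 272.]
cap_mid 0.54 [0.5063, -0.0114, 0.0093] [313. 256.]
coaster4 0.8 [0.505, -0.0165, 0.029] [314. 253.]
coaster4 0.73 [0.6721, 0.0435, -0.003] [314. 201.]
coaster1 0.8 [0.505, -0.0165, 0.029] [314. 253.]
coaster1 0.73 [0.6721, 0.0435, -0.003] [314. 201.]
tin_fish 0.73 [0.4775, -0.2909, -0.0015] [416. 301.]
tin_fish 0.59 [0.5093, -0.0094, 0.0114] [312. 254.]
mug_clean 0.75 [0.6585, -0.4262, -0.0024] [485. 255.]
spice_d 0.97 [0.6803, 0.3902, -0.0013] [199. 164.]
side 443.2905533364371 -0.032644754682203625 [ 0.2501 -1.2293  0.7568]
caddy 0.63 [0.5097, -0.0119, 0.0032] [320. 258.]
stud_top 0.62 [0.5096, -0.0134, 0.0593] [320. 243.]
square 0.52 [0.5066, -0.0091, 0.0086] [319. 256.]
square 0.27
[... 672 characters left out ...]
, 0.0026] [327. 313.]
mug_clean 0.95 [0.6604, -0.427, 0.0048] [411. 334.]
spice_d 0.56 [0.679, 0.3891, 0.0017] [340. 205.]
{'clock': 1.1, 'qpos': array([ 1.6557,  0.0402,  0.0848,  0.    , -1.6155, -0.3337]), 'joint_velocities': array([-0.0003, -0.0007, -0.0011,  0.0006,  0.0006,  0.002 ]), 'joint_efforts': array([  0.0004, -36.7932,  34.746 ,   6.9332,  -0.0009,  -0.    ]), 'ee_pos': array([0.1477, 0.5815, 0.2313]), 'ee_rot': array([[ 0.9692, -0.2462,  0.    ],
       [-0.2462, -0.9692, -0.0001],
       [ 0.    ,  0.0001, -1.    ]]), 'wrist_force': array([ 0.0375, -0.2238,  0.3858]), 'wrist_torque': array([-0.0085,  0.0058, -0.0113]), 'grip_force': 0.0, 'gripper_width': 0.08541251258825852}
```

Run:
```python
import cv2,numpy as np
t=cv2.imread("pics/top0.png");s=cv2.imread("pics/side0.png")
cv2.imwrite("pics/caddy_top.png",cv2.resize(t[180:310,240:390],None,fx=4.6,fy=4.6,interpolation=cv2.INTER_CUBIC))
a=cv2.resize(t[200:300,150:250],None,fx=4,fy=4,interpolation=cv2.INTER_CUBIC)
b=cv2.resize(s[190:240,240:340],(400,200),interpolation=cv2.INTER_CUBIC);d=cv2.resize(s[220:300,270:370],(400,320),interpolation=cv2.INTER_CUBIC)
r=np.vstack([b,d]);a=np.vstack([a,np.zeros((120,400,3),np.uint8)]);cv2.imwrite("pics/mix.png",np.hstack([a,r]))
```

```text
(no output)
```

View pics/top0.png

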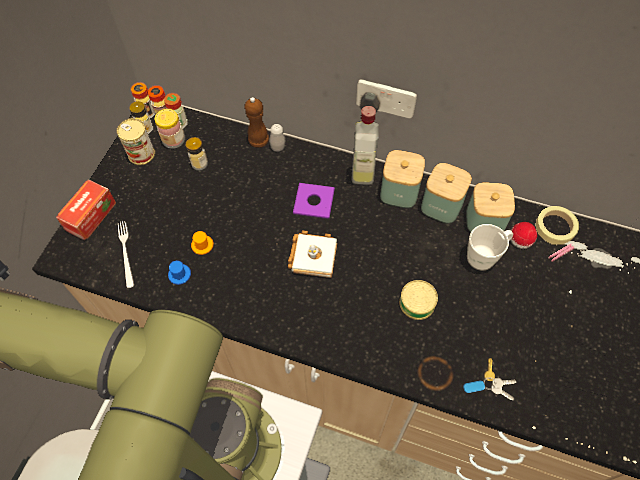

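View pics/caddy_top.png

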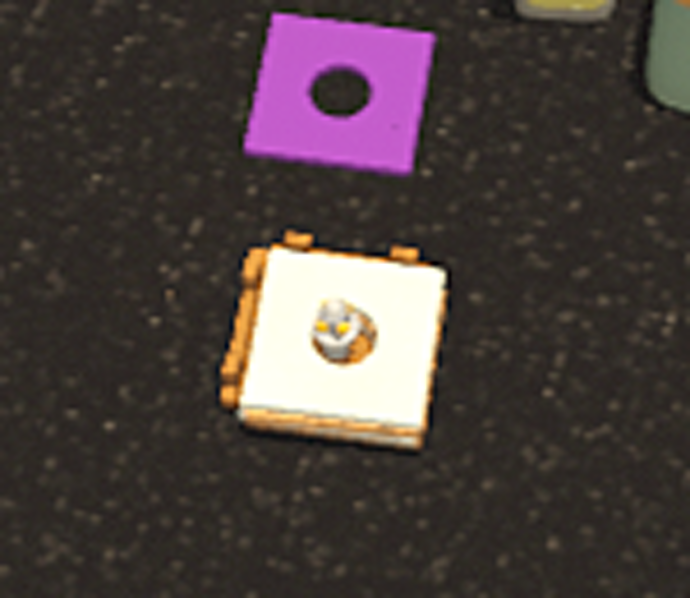

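View pics/mix.png

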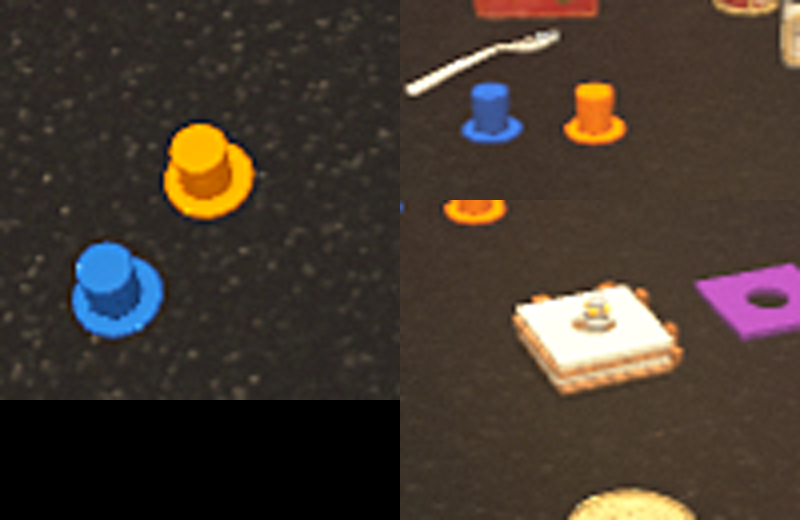

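Run:
```python
from h import *
np.set_printoptions(precision=4,suppress=True)
c=read_camera("top");s=read_camera("side")
f=lambda p,k,o:np.array(p)/k+np.array(o)
posts=f([[298,239],[405,254],[257,262],[230,397]],4.6,[240,180])-.0
P=unproj(c,posts,z=.035);print(P)
d=P[0]-P[1];e=P[2]-P[3];print("yaw from posts",np.arctan2(-d[0],d[1]),np.arctan2(e[1],e[0]))
q=f([[275,247],[446,270],[424,430],[238,407]],4.6,[240,180])
Q=unproj(c,q,z=.036);print(Q,Q.mean(0))
for i in range(4):
    v=Q[(i+1)%4]-Q[i];print(np.linalg.norm(v),np.arctan2(v[1],v[0]))
# cap: orange mask, depth cloud, both cams; stud
for n,k in(("top",c),("side",s)):
    h=cv2.cvtColor(k["color"],cv2.COLOR_RGB2HSV)
    m=(h[:,:,0]>10)&(h[:,:,0]<26)&(h[:,:,1]>200)&(h[:,:,2]>90)
    for cen in[(0.452,0.278,.02)]:
        u=proj(k,cen)[0];v,w=np.nonzero(m);g=np.hypot(w-u[0],v-u[1])<20
        px=np.c_[w,v][g];D=k["range_z"][px[:,1],px[:,0]];X=unproj(k,px+.0,depth=D);X=X[D>0]
        t=X[X[:,2]>.037];b=X[(X[:,2]<.012)&(X[:,2]>-.01)]
        print(n,"top",len(t),t.mean(0),t.min(0),t.max(0),"flange",b.min(0),b.max(0))
```

```text
[[ 0.5525  0.0266  0.035 ]
 [ 0.5629 -0.0329  0.035 ]
 [ 0.5312  0.043   0.035 ]
 [ 0.448   0.0276  0.035 ]]
yaw from posts 0.17302701087338732 0.18265486731261826
[[ 0.543   0.0367  0.036 ]
 [ 0.5601 -0.0578  0.036 ]
 [ 0.4631 -0.0779  0.036 ]
 [ 0.4433  0.0212  0.036 ]] [ 0.5024 -0.0194  0.036 ]
0.0959962218623834 -1.3910410398506743
0.09911023937705124 -2.9372846307783242
0.10106757623289245 1.7676422871164847
0.10084172604837333 0.15373721561441034
top top 122 [0.4479 0.2744 0.0413] [0.4306 0.2577 0.0371] [0.4658 0.2921 0.0488] flange [ 0.4192  0.2461 -0.0096] [0.4856 0.3088 0.0114]
side top 39 [0.4473 0.2701 0.0406] [0.4311 0.2557 0.037 ] [0.4633 0.2881 0.0442] flange [ 0.4206  0.2462 -0.0039] [0.4764 0.3692 0.011 ]
```

The meant cap is the orange one at (202,243) in the top view; the one at (179,272) is blue. The purple coaster at (314,200) isn't the one meant either. The stack sits in the caddy at (313,254), rails on its upper and left sides in the image, yaw about 0.18 rad. First I move to the caddy's -x side with the fingers shut.

Call:
{"method": "servo_tool", "body": {
  "plan": [
    [0,0,1,2,-3,0,1],
    [0,0,1,4,-5,0,1],
    [0,0,2,5,-7,0,1],
    [0,0,2,5,-7,0,1],
    [0,0,3.06,5,-7,0,1],
    [0,0,3.06,5,-7,0,1],
    [0,0,3.06,5,-7,0,1],
    [0,0,3.06,6.8,-15.2,0,1],
    [0,0,3.06,6.8,-15.2,0,1],
    [0,0,3.06,6.8,-15.2,0,1],
    [0,0,3.06,6.8,-15.2,0,1],
    [0,0,3.06,6.8,-15.2,0,1],
    [0,0,3.06,6.8,-15.2,0,1],
    [0,0,3.06,6.8,-15.2,0,1],
    [0,0,3.06,6.8,-15.2,0,1],
    [0,0,3.06,6.8,-15.2,0,1],
    [0,0,3.06,6.8,-15.2,-1,1],
    [0,0,3.06,6.8,-15.2,-2,1],
    [0,0,3.06,6.8,-15.2,-3,1],
    [0,0,3.06,6.8,-15.2,-3,1]
  ]
}}

```text
clock: 3.2
ee_pos: [0.4165, -0.0258, 0.1057]
ee_rot: [[0.984, 0.179, -0.009], [0.179, -0.984, -0.001], [-0.009, -0.0, -1.0]]
wrist_force: [-0.7, -0.2, 0.2]
gripper_width: 0.0
grip_force: 0.0
```

Call:
{"method": "servo_tool", "body": {
  "plan": [
    [0,0,0,0,0,-1,1],
    [0,0,0,0,0,-2,1],
    [0,0,0,0,0,-2.5,1],
    [0,0,0,0,0,-2.6,1],
    [0,0,0,0,0,-2.6,1],
    [0,0,0,0,0,-2.6,1]
  ]
}}

```text
clock: 3.8
ee_pos: [0.4214, -0.0258, 0.0099]
ee_rot: [[0.984, 0.178, 0.004], [0.178, -0.984, 0.0], [0.004, 0.0, -1.0]]
wrist_force: [-0.5, 0.1, -0.3]
gripper_width: 0.0003
grip_force: 0.0
```

Run:
```python
from h import *
c=read_camera("top");s=read_camera("side");e=get_state();print(e["ee_pos"],e["wrist_force"])
save(c,"t1.png",(255,190,375,310),4);save(s,"s1.png",(265,205,375,305),5)
a=cv2.imread("pics/t1.png")
b=cv2.resize(cv2.imread("pics/s1.png"),(320,291));b=cv2.copyMakeBorder(b,0,480-291,0,0,0)
cv2.imwrite("pics/m1.png",np.hstack([a,b]))
```

```text
[ 0.42099578 -0.02596539  0.00931853] [-0.35074344  0.52128564 -0.08880203]
```

View pics/m1.png

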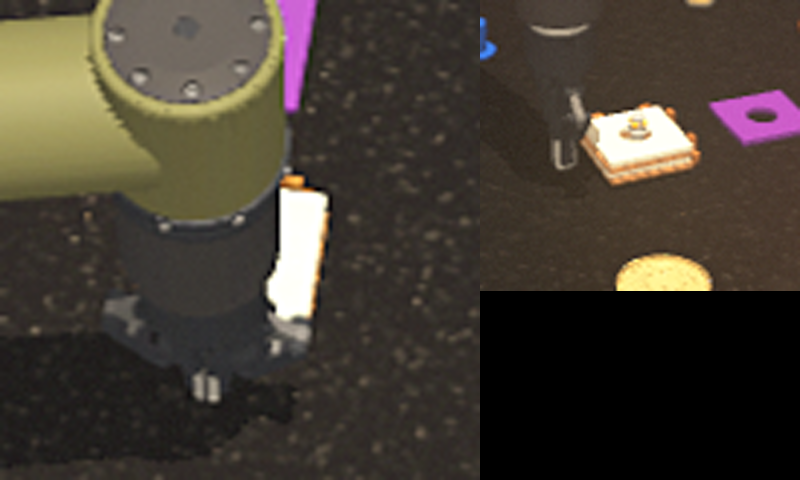

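Call:
{"method": "servo_tool", "body": {
  "plan": [
    [0,0,0,0,0,-0.07,1],
    [0,0,0,0.25,0.045,-0.07,1],
    [0,0,0,0.45,0.08,-0.07,1],
    [0,0,0,0.52,0.093,-0.07,1],
    [0,0,0,0.52,0.093,-0.07,1]
  ]
}}

```text
clock: 4.4
ee_pos: [0.4407, -0.0228, 0.0044]
ee_rot: [[0.984, 0.177, -0.0], [0.177, -0.984, -0.0], [-0.0, 0.0, -1.0]]
wrist_force: [-0.6, -0.7, -0.2]
gripper_width: 0.0002
grip_force: 0.0
```

Call:
{"method": "servo_tool", "body": {
  "plan": [
    [0,0,0,0.025,0.0045,0,1],
    [0,0,0,0.05,0.009,0,1],
    [0,0,0,0.075,0.0135,0,1],
    [0,0,0,0.1,0.018,0,1],
    [0,0,0,0.1,0.018,0,1]
  ]
}}

```text
clock: 4.9
ee_pos: [0.4445, -0.0221, 0.0044]
ee_rot: [[0.984, 0.177, -0.0], [0.177, -0.984, -0.0], [-0.0, 0.0, -1.0]]
wrist_force: [-1.5, -0.6, -0.6]
gripper_width: 0.0002
grip_force: 0.3
```

Call:
{"method": "servo_tool", "body": {
  "plan": [
    [0,0,0,0.025,0.0045,0,1],
    [0,0,0,0.05,0.009,0,1],
    [0,0,0,0.075,0.0135,0,1],
    [0,0,0,0.075,0.0135,0,1]
  ]
}}

```text
clock: 5.3
ee_pos: [0.4475, -0.0215, 0.0044]
ee_rot: [[0.984, 0.177, -0.0], [0.177, -0.984, -0.0], [-0.0, 0.0, -1.0]]
wrist_force: [-1.2, -0.2, 0.3]
gripper_width: 0.0
grip_force: 0.7
```

Call:
{"method": "servo_tool", "body": {
  "plan": [
    [0,0,0,0.025,0.0045,0,1],
    [0,0,0,0.05,0.009,0,1],
    [0,0,0,0.05,0.009,0,1]
  ]
}}

```text
clock: 5.6
ee_pos: [0.4489, -0.0213, 0.0044]
ee_rot: [[0.984, 0.177, -0.002], [0.177, -0.984, -0.001], [-0.002, 0.0, -1.0]]
wrist_force: [-5.6, 0.4, 2.9]
gripper_width: -0.0
grip_force: 2.8
```

Call:
{"method": "servo_tool", "body": {
  "plan": [
    [0,0,0,0.025,0.0045,0,1],
    [0,0,0,0.025,0.0045,0,1],
    [0,0,0,0.025,0.0045,0,1]
  ]
}}

```text
clock: 5.9
ee_pos: [0.4489, -0.0213, 0.0043]
ee_rot: [[0.984, 0.177, -0.004], [0.177, -0.984, -0.001], [-0.004, 0.0, -1.0]]
wrist_force: [-11.9, 0.5, 6.3]
gripper_width: 0.0
grip_force: 5.3
```

Call:
{"method": "servo_tool", "body": {
  "plan": [
    [0,0,0,-0.35,-0.06,0,1],
    [0,0,0,-0.75,-0.13,0,1],
    [0,0,-1,-0.75,-0.13,0,1],
    [0,0,-2,-0.38,-2.39,0,1],
    [0,0,-3,-0.38,-2.39,0,1],
    [0,0,-4,-0.38,-2.39,0,1],
    [0,0,-5,-0.38,-2.39,0,1],
    [0,0,-6,1.84,-2,0,1],
    [0,0,-7,1.84,-2,0,1],
    [0,0,-8,1.84,-2,0,1],
    [0,0,-9,1.84,-2,0,1],
    [0,0,-10,1.84,-2,0,1],
    [0,0,-11,1.84,-2,0,1],
    [0,0,-11.25,1.84,-2,0,1],
    [0,0,-11.25,1.84,-2,0,1],
    [0,0,-11.25,1.76,-1.56,0,1],
    [0,0,-11.25,1.76,-1.56,0,1]
  ]
}}

```text
clock: 7.6
ee_pos: [0.5212, -0.0824, 0.0046]
ee_rot: [[0.18, -0.984, 0.001], [-0.984, -0.18, 0.0], [-0.0, -0.001, -1.0]]
wrist_force: [-0.9, -0.8, 0.2]
gripper_width: -0.0
grip_force: 0.0
```

Call:
{"method": "servo_tool", "body": {
  "plan": [
    [0,0,0,-0.0135,0.075,0,1],
    [0,0,0,-0.018,0.1,0,1],
    [0,0,0,-0.0225,0.125,0,1],
    [0,0,0,-0.027,0.15,0,1],
    [0,0,0,-0.027,0.15,0,1]
  ]
}}

```text
clock: 8.1
ee_pos: [0.5198, -0.0774, 0.0044]
ee_rot: [[0.178, -0.984, -0.0], [-0.984, -0.178, -0.0], [0.0, 0.0, -1.0]]
wrist_force: [0.1, 0.4, 0.0]
gripper_width: -0.0001
grip_force: 0.0
```

Call:
{"method": "servo_tool", "body": {
  "plan": [
    [0,0,0,-0.0045,0.025,0,1],
    [0,0,0,-0.009,0.05,0,1],
    [0,0,0,-0.0135,0.075,0,1],
    [0,0,0,-0.0135,0.075,0,1]
  ]
}}

```text
clock: 8.5
ee_pos: [0.5192, -0.0744, 0.0044]
ee_rot: [[0.178, -0.984, -0.0], [-0.984, -0.178, -0.0], [0.0, 0.0, -1.0]]
wrist_force: [0.3, 0.0, -0.1]
gripper_width: -0.0001
grip_force: 0.2
```

Call:
{"method": "servo_tool", "body": {
  "plan": [
    [0,0,0,-0.0045,0.025,0,1],
    [0,0,0,-0.009,0.05,0,1],
    [0,0,0,-0.009,0.05,0,1]
  ]
}}

```text
clock: 8.8
ee_pos: [0.5189, -0.0724, 0.0044]
ee_rot: [[0.178, -0.984, -0.0], [-0.984, -0.178, -0.0], [0.0, 0.0, -1.0]]
wrist_force: [-0.1, -0.4, 0.2]
gripper_width: -0.0002
grip_force: 0.6
```

Call:
{"method": "servo_tool", "body": {
  "plan": [
    [0,0,0,-0.0045,0.025,0,1],
    [0,0,0,-0.0045,0.025,0,1],
    [0,0,0,-0.0045,0.025,0,1]
  ]
}}

```text
clock: 9.1
ee_pos: [0.5187, -0.0714, 0.0045]
ee_rot: [[0.178, -0.984, -0.0], [-0.984, -0.178, -0.0], [0.0, 0.0, -1.0]]
wrist_force: [-0.2, -1.5, 0.1]
gripper_width: 0.0001
grip_force: 0.7
```

Call:
{"method": "servo_tool", "body": {
  "plan": [
    [0,0,0,-0.0045,0.025,0,1],
    [0,0,0,-0.0045,0.025,0,1],
    [0,0,0,-0.0045,0.025,0,1]
  ]
}}

```text
clock: 9.4
ee_pos: [0.5186, -0.0704, 0.0044]
ee_rot: [[0.178, -0.984, -0.0], [-0.984, -0.178, -0.0], [0.0, 0.0, -1.0]]
wrist_force: [-0.2, -2.2, -0.2]
gripper_width: -0.0003
grip_force: 1.1
```

Call:
{"method": "servo_tool", "body": {
  "plan": [
    [0,0,0,-0.0045,0.025,0,1],
    [0,0,0,-0.0045,0.025,0,1],
    [0,0,0,-0.0045,0.025,0,1]
  ]
}}

```text
clock: 9.7
ee_pos: [0.5183, -0.0695, 0.0044]
ee_rot: [[0.177, -0.984, -0.0], [-0.984, -0.177, -0.0], [0.0, 0.0, -1.0]]
wrist_force: [-0.2, -2.8, -0.7]
gripper_width: -0.0002
grip_force: 1.8
```

Call:
{"method": "servo_tool", "body": {
  "plan": [
    [0,0,0,-0.0045,0.025,0,1],
    [0,0,0,-0.0045,0.025,0,1],
    [0,0,0,-0.0045,0.025,0,1]
  ]
}}

```text
clock: 10.0
ee_pos: [0.5181, -0.0685, 0.0044]
ee_rot: [[0.177, -0.984, -0.0], [-0.984, -0.177, -0.0], [0.0, 0.0, -1.0]]
wrist_force: [-0.7, -4.8, -0.4]
gripper_width: -0.0
grip_force: 2.0
```

Call:
{"method": "servo_tool", "body": {
  "plan": [
    [0,0,0,-0.0045,0.025,0,1],
    [0,0,0,-0.0045,0.025,0,1],
    [0,0,0,-0.0045,0.025,0,1]
  ]
}}

```text
clock: 10.3
ee_pos: [0.518, -0.068, 0.0045]
ee_rot: [[0.177, -0.984, -0.0], [-0.984, -0.177, -0.001], [0.001, 0.0, -1.0]]
wrist_force: [0.5, -7.3, -0.7]
gripper_width: 0.0002
grip_force: 3.5
```

Call:
{"method": "servo_tool", "body": {
  "plan": [
    [0,0,0,-0.0045,0.025,0,1],
    [0,0,0,-0.0045,0.025,0,1],
    [0,0,0,-0.0045,0.025,0,1]
  ]
}}

```text
clock: 10.6
ee_pos: [0.518, -0.0679, 0.0048]
ee_rot: [[0.177, -0.984, 0.0], [-0.984, -0.177, -0.003], [0.003, 0.0, -1.0]]
wrist_force: [1.6, -11.3, -0.6]
gripper_width: -0.0003
grip_force: 5.7
```

Call:
{"method": "servo_tool", "body": {
  "plan": [
    [0,0,0,0.06,-0.3,0,1],
    [0,0,0,0.11,-0.62,0,1],
    [0,0,1,0.11,-1,0,1],
    [0,0,2,-2.12,-1.1,0,1],
    [0,0,3,-2.12,-1.1,0,1],
    [0,0,4,-2.12,-1.1,0,1],
    [0,0,5,-2.12,-1.1,0,1],
    [0,0,6,-2.12,-1.1,0,1],
    [0,0,7,-2.22,0,0,1],
    [0,0,8,-2.22,0.34,0,1],
    [0,0,9,-2.22,0.34,0,1],
    [0,0,10,-2.22,0.34,0,1],
    [0,0,11,-2.22,0.34,0,1],
    [0,0,11.25,-2.22,0.34,0,1],
    [0,0,11.25,-2.22,0.34,0,1],
    [0,0,11.25,-1.83,0.41,0,1],
    [0,0,11.25,-1.73,0.428,0,1],
    [0,0,11.25,-1.68,0.437,0,1],
    [0,0,11.25,-1.68,0.437,0,1]
  ]
}}

```text
clock: 12.5
ee_pos: [0.4505, -0.049, 0.0043]
ee_rot: [[0.984, 0.177, -0.001], [0.177, -0.984, 0.0], [-0.001, -0.0, -1.0]]
wrist_force: [0.1, 0.4, 0.7]
gripper_width: 0.0001
grip_force: 0.0
```

Call:
{"method": "servo_tool", "body": {
  "plan": [
    [0,0,0,0.025,0.0045,0,1],
    [0,0,0,0.05,0.009,0,1],
    [0,0,0,0.05,0.009,0,1]
  ]
}}

```text
clock: 12.8
ee_pos: [0.4526, -0.0485, 0.0045]
ee_rot: [[0.984, 0.178, 0.0], [0.178, -0.984, 0.0], [0.0, 0.0, -1.0]]
wrist_force: [0.6, -0.0, -0.3]
gripper_width: -0.0001
grip_force: 0.0
```

Call:
{"method": "servo_tool", "body": {
  "plan": [
    [0,0,0,0.025,0.0045,0,1],
    [0,0,0,0.04,0.0075,0,1],
    [0,0,0,0.04,0.0075,0,1]
  ]
}}

```text
clock: 13.1
ee_pos: [0.454, -0.0483, 0.0045]
ee_rot: [[0.984, 0.177, -0.001], [0.177, -0.984, -0.0], [-0.001, 0.0, -1.0]]
wrist_force: [-3.5, -0.5, 1.9]
gripper_width: -0.0003
grip_force: 1.3
```

Call:
{"method": "servo_tool", "body": {
  "plan": [
    [0,0,0,0.025,0.0045,0,1],
    [0,0,0,0.025,0.0045,0,1],
    [0,0,0,0.025,0.0045,0,1]
  ]
}}

```text
clock: 13.4
ee_pos: [0.4543, -0.0485, 0.0044]
ee_rot: [[0.984, 0.177, -0.002], [0.177, -0.984, -0.001], [-0.003, 0.0, -1.0]]
wrist_force: [-6.2, -0.8, 3.9]
gripper_width: -0.0001
grip_force: 3.2
```

Call:
{"method": "servo_tool", "body": {
  "plan": [
    [0,0,0,0.025,0.0045,0,1],
    [0,0,0,0.025,0.0045,0,1],
    [0,0,0,-0.2,-0.035,0,1],
    [0,0,0,-0.4,0.6,0,1],
    [0,0,0,-0.42,1.3,0,1],
    [0,0,0,-0.42,1.3,0,1],
    [0,0,0,-0.34,1.33,0,1],
    [0,0,0,-0.3,1.34,0,1],
    [0,0,0,-0.28,1.345,0,1],
    [0,0,0,-0.28,1.345,0,1]
  ]
}}

```text
clock: 14.4
ee_pos: [0.4441, 0.0053, 0.0043]
ee_rot: [[0.984, 0.177, -0.0], [0.177, -0.984, -0.0], [-0.0, 0.0, -1.0]]
wrist_force: [0.9, -0.4, -0.3]
gripper_width: -0.0001
grip_force: 0.0
```

Call:
{"method": "servo_tool", "body": {
  "plan": [
    [0,0,0,0.025,0.0045,0,1],
    [0,0,0,0.025,0.0045,0,1],
    [0,0,0,0.025,0.0045,0,1]
  ]
}}

```text
clock: 14.7
ee_pos: [0.4444, 0.0054, 0.0042]
ee_rot: [[0.984, 0.177, -0.002], [0.177, -0.984, -0.001], [-0.002, 0.001, -1.0]]
wrist_force: [-4.5, -2.5, 3.0]
gripper_width: 0.0001
grip_force: 2.6
```

Call:
{"method": "servo_tool", "body": {
  "plan": [
    [0,0,0,0.025,0.0045,0,1],
    [0,0,0,0.025,0.0045,0,1],
    [0,0,0,0.025,0.0045,0,1]
  ]
}}

```text
clock: 15.0
ee_pos: [0.4445, 0.0054, 0.0042]
ee_rot: [[0.984, 0.177, -0.004], [0.177, -0.984, -0.002], [-0.004, 0.001, -1.0]]
wrist_force: [-10.0, -1.4, 6.9]
gripper_width: -0.0
grip_force: 5.4
```

Call:
{"method": "servo_tool", "body": {
  "plan": [
    [0,0,0,-0.3,-0.05,0,1],
    [0,0,0,-0.62,-0.11,0,1],
    [0,0,-1,-0.62,-1.3,0,1],
    [0,0,-2,-0.5,-2.5,0,1],
    [0,0,-3,-0.5,-2.93,0,1],
    [0,0,-4,-0.5,-2.93,0,1],
    [0,0,-5,-0.5,-2.93,0,1],
    [0,0,-6,-0.5,-2.93,0,1],
    [0,0,-7,0.5,-2.8,0,1],
    [0,0,-8,1.27,-2.61,0,1],
    [0,0,-9,1.27,-2.61,0,1],
    [0,0,-10,1.27,-2.61,0,1],
    [0,0,-11,1.27,-2.61,0,1],
    [0,0,-11.25,1.27,-2.61,0,1],
    [0,0,-11.25,1.27,-2.61,0,1],
    [0,0,-11.25,1.22,-2.2,0,1],
    [0,0,-11.25,1.175,-2.055,0,1],
    [0,0,-11.25,1.17,-2.02,0,1],
    [0,0,-11.25,1.165,-1.99,0,1],
    [0,0,-11.25,1.165,-1.99,0,1]
  ]
}}

```text
clock: 17.0
ee_pos: [0.4928, -0.0736, 0.0045]
ee_rot: [[0.178, -0.984, 0.0], [-0.984, -0.178, -0.0], [0.0, -0.0, -1.0]]
wrist_force: [-0.9, 0.3, -0.8]
gripper_width: -0.0001
grip_force: 0.0
```

Call:
{"method": "servo_tool", "body": {
  "plan": [
    [0,0,0,-0.0045,0.025,0,1],
    [0,0,0,-0.0065,0.035,0,1],
    [0,0,0,-0.0065,0.035,0,1]
  ]
}}

```text
clock: 17.3
ee_pos: [0.4923, -0.0727, 0.0045]
ee_rot: [[0.177, -0.984, -0.0], [-0.984, -0.177, -0.001], [0.001, 0.001, -1.0]]
wrist_force: [-0.5, -3.0, 0.7]
gripper_width: -0.0
grip_force: 1.6
```

Call:
{"method": "servo_tool", "body": {
  "plan": [
    [0,0,0,-0.0045,0.025,0,1],
    [0,0,0,-0.0045,0.025,0,1],
    [0,0,0,-0.0045,0.025,0,1]
  ]
}}

```text
clock: 17.6
ee_pos: [0.4919, -0.0725, 0.0045]
ee_rot: [[0.177, -0.984, -0.001], [-0.984, -0.177, -0.002], [0.002, 0.001, -1.0]]
wrist_force: [0.1, -9.0, -0.2]
gripper_width: -0.0002
grip_force: 3.7
```

Call:
{"method": "servo_tool", "body": {
  "plan": [
    [0,0,0,-0.0045,0.025,0,1],
    [0,0,0,-0.0045,0.025,0,1],
    [0,0,0,0.03,-0.2,0,1],
    [0,0,0,0.6,-0.1,0,1],
    [0,0,0,1.28,0.02,0,1],
    [0,0,0,1.28,0.02,0,1],
    [0,0,0,1.26,0.12,0,1],
    [0,0,0,1.25,0.16,0,1],
    [0,0,0,1.245,0.18,0,1],
    [0,0,0,1.245,0.18,0,1]
  ]
}}

```text
clock: 18.6
ee_pos: [0.5418, -0.0637, 0.0048]
ee_rot: [[0.178, -0.984, 0.001], [-0.984, -0.178, 0.0], [-0.0, -0.001, -1.0]]
wrist_force: [-0.0, 0.2, -0.3]
gripper_width: 0.0001
grip_force: 0.0
```

Call:
{"method": "servo_tool", "body": {
  "plan": [
    [0,0,0,-0.0045,0.025,0,1],
    [0,0,0,-0.0065,0.035,0,1],
    [0,0,0,-0.0065,0.035,0,1]
  ]
}}

```text
clock: 18.9
ee_pos: [0.5419, -0.0635, 0.0048]
ee_rot: [[0.177, -0.984, 0.001], [-0.984, -0.177, -0.002], [0.002, -0.0, -1.0]]
wrist_force: [1.8, -4.8, 0.2]
gripper_width: 0.0003
grip_force: 2.6
```

Call:
{"method": "servo_tool", "body": {
  "plan": [
    [0,0,0,-0.0045,0.025,0,1],
    [0,0,0,-0.0045,0.025,0,1],
    [0,0,0,-0.0045,0.025,0,1]
  ]
}}

```text
clock: 19.2
ee_pos: [0.5419, -0.0634, 0.0051]
ee_rot: [[0.177, -0.984, 0.001], [-0.984, -0.177, -0.003], [0.003, -0.0, -1.0]]
wrist_force: [2.7, -8.9, -0.4]
gripper_width: 0.0
grip_force: 4.7
```

Call:
{"method": "servo_tool", "body": {
  "plan": [
    [0,0,0,0.06,-0.3,0,1],
    [0,0,0,0.13,-0.74,0,1],
    [0,0,0,0.13,-0.74,1,1],
    [0,0,0,0.13,-0.74,2,1],
    [0,0,0,0.13,-0.74,3,1],
    [0,0,0,0.13,-0.74,4,1],
    [0,0,1,-0.4,0.5,4,0],
    [0,0,2,-0.7,1.7,4,0],
    [0,0,3,-1,2.9,4,0],
    [0,0,4,-1.3,4.1,4,0],
    [0,0,5,-1.6,5.3,4,0],
    [0,0,6,-1.9,6.5,4,0],
    [0,0,7,-2.1,7.5,4,0],
    [0,0,7.5,-2.33,8.4,4,0],
    [0,0,7.5,-2.33,8.4,4,0],
    [0,0,7.5,-2.33,8.4,3,0],
    [0,0,7.5,-2.33,8.4,3,0]
  ]
}}

```text
clock: 20.9
ee_pos: [0.446, 0.2728, 0.1192]
ee_rot: [[0.941, -0.339, -0.008], [-0.339, -0.941, -0.005], [-0.005, 0.007, -1.0]]
wrist_force: [-1.2, -0.7, -1.6]
gripper_width: 0.0853
grip_force: 0.0
```

Run:
```python
from h import *
np.set_printoptions(precision=4,suppress=True)
c=read_camera("top");s=read_camera("side");e=get_state();print(e["ee_pos"],e["gripper_width"],e["qpos"])
save(c,"t2.png",(270,210,360,300),5);save(s,"s2.png",(270,210,370,290),5)
for n,k in(("top",c),("side",s)):
    for l in("stud_top","caddy","cap_mid","coaster4"):
        for d in mark_of(k,l)[:2]:print(n,l,round(d["p"],2),d["location"])
a=cv2.imread("pics/t2.png");b=cv2.imread("pics/s2.png")
cv2.imwrite("pics/m2.png",cv2.resize(np.hstack([a,cv2.copyMakeBorder(b,0,50,0,0,0)]),None,fx=.84,fy=.84))
# predicted flush top-white outline
C=np.array([.5074,-.0087]);X=np.array([.984,.177]);Y=np.array([-.177,.984])
for k in(c,s):print(proj(k,[list(C+a*X+b*Y)+[.036] for a,b in((.048,.048),(.048,-.048),(-.048,-.048),(-.048,.048))]))
```

```text
[0.4485 0.2735 0.1246] 0.08524657953199602 [ 0.9314 -0.1458 -0.2882  0.0004 -1.4302  0.2935]
top stud_top 0.73 [0.5049, -0.0089, 0.059]
top caddy 0.65 [0.5096, -0.0092, -0.001]
top cap_mid 0.97 [0.3466, 0.2882, 0.0175]
top cap_mid 0.71 [0.4551, 0.2762, 0.018]
top coaster4 0.76 [0.5091, -0.0125, 0.0328]
top coaster4 0.63 [0.6716, 0.045, -0.0027]
side stud_top 0.46 [0.5118, -0.0107, 0.0575]
side caddy 0.41 [0.5089, -0.0127, 0.0038]
side cap_mid 0.58 [0.4469, 0.2747, 0.0242]
side cap_mid 0.43 [0.3539, 0.2951, 0.021]
side coaster4 0.95 [0.6663, 0.0439, -0.0004]
side coaster4 0.77 [0.5089, -0.0094, 0.0282]
[[296.4128 231.5332]
 [333.4786 236.569 ]
 [327.7442 269.9571]
 [289.6018 264.5956]]
[[326.673  239.6032]
 [338.3013 253.0828]
 [310.2646 258.7861]
 [299.861  244.7016]]
```

View pics/m2.png

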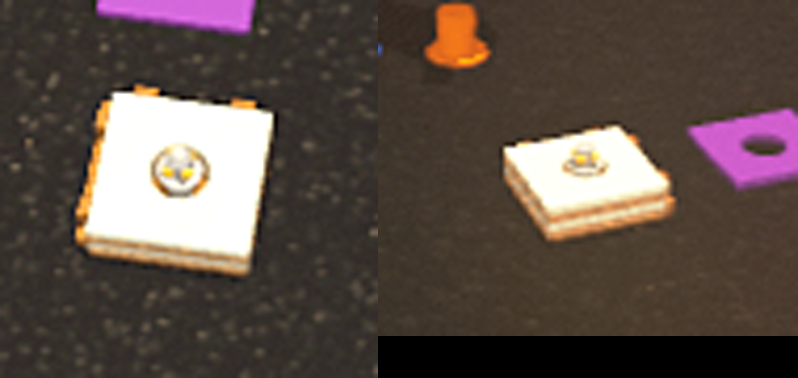

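The stack is now square: the stud sits centred in the hole at about (180,168) in the left crop, and the edges run parallel to and against both rails. I'll grip the orange cap; the blue one stands clear.

Call:
{"method": "servo_tool", "body": {
  "plan": [
    [0,0,0,0.01,0.025,-1,0],
    [0,0,0,0.01,0.025,-2,0],
    [0,0,0,0.01,0.025,-2.6,0],
    [0,0,0,0.01,0.025,-2.81,0],
    [0,0,0,0.01,0.025,-2.81,0],
    [0,0,0,0.01,0.025,-2.81,0],
    [0,0,0,0.01,0.025,-2.81,1],
    [0,0,0,0.01,0.025,-2.81,1],
    [0,0,0,0.01,0.025,-2.81,1],
    [0,0,0,0.01,0.025,-2.81,1],
    [0,0,0,0.01,0.025,-2.81,1],
    [0,0,0,0.01,0.025,-2.81,1],
    [0,0,0,0.01,0.025,-2.81,1],
    [0,0,0,0.01,0.025,-2.81,1]
  ]
}}

```text
clock: 22.8
ee_pos: [0.4493, 0.2759, 0.013]
ee_rot: [[0.941, -0.338, 0.001], [-0.338, -0.941, 0.001], [0.001, -0.001, -1.0]]
wrist_force: [-0.4, 0.0, 5.9]
gripper_width: 0.0328
grip_force: 59.8
```

Call:
{"method": "servo_tool", "body": {
  "plan": [
    [0,0,0,0,0,0.25,1],
    [0,0,0,0,0,0.5,1],
    [0,0,0,0,0,1,1],
    [0,0,0,0,0,2,1],
    [0,0,0,0,0,3,1],
    [0,0,0,0,0,3,1],
    [0,0,0,0,0,3,1]
  ]
}}

```text
clock: 23.5
ee_pos: [0.449, 0.276, 0.1336]
ee_rot: [[0.941, -0.338, 0.001], [-0.338, -0.941, 0.002], [0.0, -0.003, -1.0]]
wrist_force: [-0.5, 0.2, -1.9]
gripper_width: 0.0328
grip_force: 59.7
```

Run:
```python
from h import *
np.set_printoptions(precision=4,suppress=True)
c=read_camera("top");s=read_camera("side");e=get_state();print(e["ee_pos"],e["gripper_width"],e["wrist_force"],e["ee_rot"])
for n,k in(("top",c),("side",s)):
    for l in("cap","cap_mid","cap_foot"):
        for d in mark_of(k,l)[:2]:print(n,l,round(d["p"],2),d["location"])
u=proj(s,e["ee_pos"])[0].astype(int);v=proj(c,e["ee_pos"])[0].astype(int);print(u,v)
save(s,"s3.png",(u[0]-40,u[1]-45,u[0]+40,u[1]+35),5);save(c,"t3.png",(v[0]-40,v[1]-40,v[0]+40,v[1]+40),5)
cv2.imwrite("pics/m3.png",np.hstack([cv2.imread("pics/s3.png"),cv2.imread("pics/t3.png")]))
```

```text
[0.4483 0.2752 0.1312] 0.03279706707671362 [ 0.2974 -0.0262 -1.2975] [[ 0.941  -0.3385 -0.0014]
 [-0.3385 -0.941  -0.0008]
 [-0.001   0.0013 -1.    ]]
top cap 0.84 [0.3519, 0.2938, 0.0013]
top cap 0.52 [0.4485, 0.2764, 0.123]
top cap_mid 0.95 [0.3463, 0.2892, 0.0175]
top cap_mid 0.5 [0.4513, 0.2773, 0.1393]
top cap_foot 0.91 [0.3529, 0.2977, -0.0012]
top cap_foot 0.73 [0.446, 0.2792, 0.1197]
side cap 0.62 [0.448, 0.2757, 0.1179]
side cap 0.55 [0.3543, 0.2939, 0.0017]
side cap_mid 0.53 [0.4496, 0.2745, 0.1449]
side cap_mid 0.52 [0.5081, -0.0113, 0.0038]
side cap_foot 0.64 [0.4507, 0.2778, 0.1167]
[287 189] [192 218]
```

View pics/m3.png

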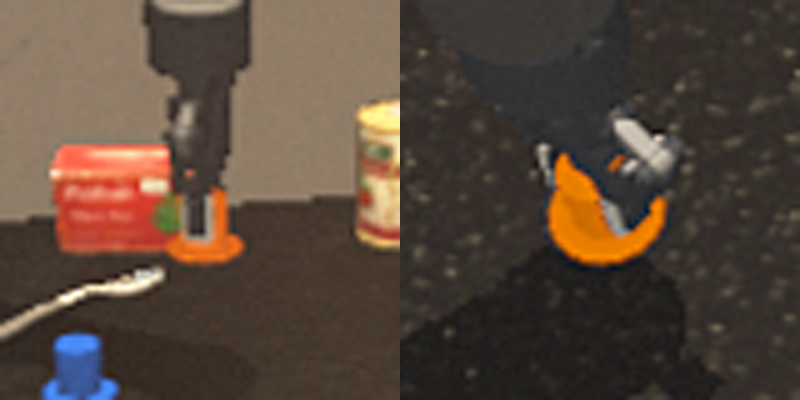

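Cap held upright in the pads, foot about 13 mm below the TCP. Moving over the stud.

Call:
{"method": "servo_tool", "body": {
  "plan": [
    [0,0,0,0.2,-1,0,1],
    [0,0,0,0.4,-2,0,1],
    [0,0,0,0.6,-3,0,1],
    [0,0,0,0.8,-4,0,1],
    [0,0,0,1,-5,0,1],
    [0,0,0,1.2,-6,0,1],
    [0,0,0,1.46,-7.13,0,1],
    [0,0,0,1.46,-7.13,0,1],
    [0,0,0,1.46,-7.13,0,1],
    [0,0,0,1.46,-7.13,-0.5,1],
    [0,0,0,1.46,-7.13,-1,1],
    [0,0,0,1.46,-7.13,-1.25,1],
    [0,0,0,1.46,-7.13,-1.25,1],
    [0,0,0,1.46,-7.13,-1.25,1]
  ]
}}

```text
clock: 25.3
ee_pos: [0.5075, -0.0092, 0.0829]
ee_rot: [[0.941, -0.337, 0.001], [-0.337, -0.941, -0.0], [0.001, 0.0, -1.0]]
wrist_force: [0.1, -1.6, -0.3]
gripper_width: 0.033
grip_force: 59.8
```

Run:
```python
from h import *
np.set_printoptions(precision=4,suppress=True)
c=read_camera("top");s=read_camera("side");e=get_state();print(e["ee_pos"],e["wrist_force"],e["qpos"])
for n,k in(("top",c),("side",s)):
    for l in("cap","cap_mid","stud_top","caddy"):
        for d in mark_of(k,l)[:2]:print(n,l,round(d["p"],2),d["location"])
save(s,"s4.png",(280,205,360,285),5);save(c,"t4.png",(275,210,355,290),5)
cv2.imwrite("pics/m4.png",np.hstack([cv2.imread("pics/s4.png"),cv2.imread("pics/t4.png")]))
```

```text
[ 0.5078 -0.0093  0.0834] [-0.6894  0.3475 -0.2099] [ 0.3794 -0.1788 -0.3933  0.0006 -1.3545  0.8468]
top cap 0.55 [0.5098, -0.0081, 0.071]
top cap_mid 0.65 [0.5114, -0.009, 0.0891]
top stud_top 0.71 [0.5055, -0.0074, 0.0594]
top stud_top 0.38 [0.5069, -0.0125, 0.0351]
top caddy 0.44 [0.5116, -0.0114, -0.0029]
side cap 0.63 [0.5081, -0.0095, 0.071]
side cap 0.5 [0.3511, 0.2942, 0.0036]
side cap_mid 0.65 [0.5084, -0.0066, 0.0993]
side cap_mid 0.59 [0.3538, 0.2929, 0.0201]
side stud_top 0.56 [0.507, -0.0138, 0.061]
side caddy 0.59 [0.509, -0.0099, 0.0036]
```

View pics/m4.png

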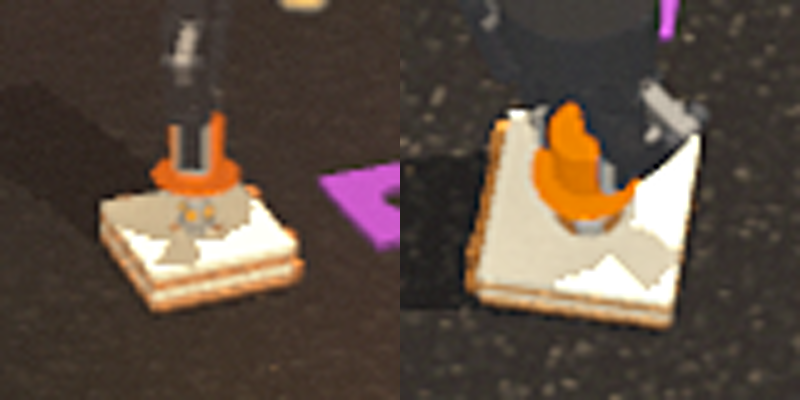

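Call:
{"method": "servo_tool", "body": {
  "plan": [
    [0,0,0,-0.02,-0.02,-0.15,1],
    [0,0,0,-0.02,-0.02,-0.25,1],
    [0,0,0,-0.02,-0.02,-0.32,1],
    [0,0,0,-0.02,-0.02,-0.38,1],
    [0,0,0,-0.02,-0.02,-0.42,1],
    [0,0,0,-0.02,-0.02,-0.42,1],
    [0,0,0,-0.02,-0.02,-0.42,1]
  ]
}}

```text
clock: 26.5
ee_pos: [0.5065, -0.0105, 0.0654]
ee_rot: [[0.941, -0.338, 0.0], [-0.338, -0.941, -0.0], [0.0, 0.0, -1.0]]
wrist_force: [0.6, 0.2, -1.4]
gripper_width: 0.0328
grip_force: 59.8
```

Call:
{"method": "servo_tool", "body": {
  "plan": [
    [0,0,0,0,0,-0.03,1],
    [0,0,0,0,0,-0.06,1],
    [0,0,0,0,0,-0.09,1],
    [0,0,0,0,0,-0.12,1],
    [0,0,0,0,0,-0.12,1]
  ]
}}

```text
clock: 27.0
ee_pos: [0.5073, -0.0103, 0.0616]
ee_rot: [[0.941, -0.338, 0.003], [-0.338, -0.941, 0.0], [0.002, -0.001, -1.0]]
wrist_force: [0.0, 0.4, 4.2]
gripper_width: 0.0336
grip_force: 60.3
```

Call:
{"method": "servo_tool", "body": {
  "plan": [
    [0,0,0,0,0,-0.05,1],
    [0,0,0,0,0,-0.05,1],
    [0,0,0,0,0,-0.05,1]
  ]
}}

```text
clock: 27.3
ee_pos: [0.5079, -0.0102, 0.0605]
ee_rot: [[0.941, -0.338, 0.004], [-0.338, -0.941, 0.0], [0.004, -0.002, -1.0]]
wrist_force: [0.6, 1.3, 7.7]
gripper_width: 0.0333
grip_force: 60.6
```

Call:
{"method": "servo_tool", "body": {
  "plan": [
    [0,0,0,0,0,-0.05,1],
    [0,0,0,0,0,-0.05,1],
    [0,0,0,0,0,-0.05,1]
  ]
}}

```text
clock: 27.6
ee_pos: [0.5073, -0.0099, 0.0573]
ee_rot: [[0.941, -0.338, 0.003], [-0.338, -0.941, 0.001], [0.002, -0.002, -1.0]]
wrist_force: [2.6, 2.2, 2.2]
gripper_width: 0.0328
grip_force: 60.1
```

Call:
{"method": "servo_tool", "body": {
  "plan": [
    [0,0,0,0,0,-0.05,1],
    [0,0,0,0,0,-0.1,1],
    [0,0,0,0,0,-0.1,1]
  ]
}}

```text
clock: 27.9
ee_pos: [0.506, -0.0106, 0.052]
ee_rot: [[0.941, -0.338, -0.001], [-0.338, -0.941, -0.0], [-0.001, 0.001, -1.0]]
wrist_force: [0.0, 0.5, 2.1]
gripper_width: 0.0329
grip_force: 60.5
```

Call:
{"method": "servo_tool", "body": {
  "plan": [
    [0,0,0,0,0,-0.05,1],
    [0,0,0,0,0,-0.05,1],
    [0,0,0,0,0,-0.05,1]
  ]
}}

```text
clock: 28.2
ee_pos: [0.5063, -0.0108, 0.052]
ee_rot: [[0.941, -0.338, 0.0], [-0.338, -0.941, -0.001], [0.0, 0.001, -1.0]]
wrist_force: [-4.4, 2.0, 11.4]
gripper_width: 0.0332
grip_force: 61.4
```

Call:
{"method": "servo_tool", "body": {
  "plan": [
    [0,0,0,0,0,-0.05,1],
    [0,0,0,0,0,-0.05,1],
    [0,0,0,0,0,-0.05,1]
  ]
}}

```text
clock: 28.5
ee_pos: [0.5067, -0.0109, 0.0519]
ee_rot: [[0.941, -0.338, 0.001], [-0.338, -0.941, -0.001], [0.002, 0.001, -1.0]]
wrist_force: [-10.7, 2.5, 21.9]
gripper_width: 0.0332
grip_force: 62.3
```

Call:
{"method": "servo_tool", "body": {
  "plan": [
    [0,0,0,-0.02,0,-0.03,1],
    [0,0,0,-0.02,0,-0.03,1],
    [0,0,0,-0.02,0,-0.03,1],
    [0,0,0,-0.02,0,-0.03,1]
  ]
}}

```text
clock: 28.9
ee_pos: [0.5066, -0.0109, 0.0518]
ee_rot: [[0.941, -0.337, 0.003], [-0.337, -0.941, -0.001], [0.004, 0.0, -1.0]]
wrist_force: [-10.7, 2.9, 24.9]
gripper_width: 0.0332
grip_force: 62.6
```

Run:
```python
from h import *
c=read_camera("top");s=read_camera("side");e=get_state();print(e["ee_pos"],e["wrist_force"],e["grip_force"])
for k in(c,s):print([ (round(d["p"],2),d["location"]) for d in mark_of(k,"cap_foot")[:2]])
save(s,"s5.png",(280,205,360,285),5);save(c,"t5.png",(275,210,355,290),5)
cv2.imwrite("pics/m5.png",np.hstack([cv2.imread("pics/s5.png"),cv2.imread("pics/t5.png")]))
```

```text
[ 0.50664776 -0.01088875  0.05188909] [-10.97326645   1.26877917  25.36019623] 62.57488304749131
[(0.59, [0.5032, -0.0101, 0.0403]), (0.24, [0.4757, -0.2925, 0.0033])]
[(0.62, [0.4719, -0.2965, 0.0004]), (0.59, [0.5084, -0.0066, 0.0377])]
```

View pics/m5.png

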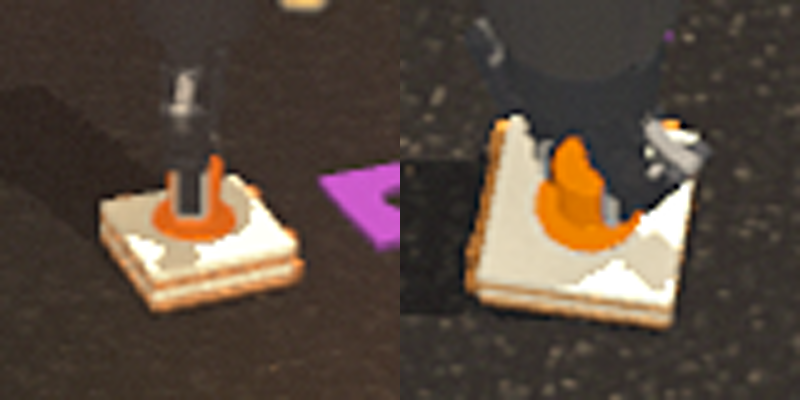

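The cap sits on the collar at (195,220) in the left crop. The foot is about 39 mm high, pressed with 25 N after the click, and the stack is still square in both views. Handing in.

```bash
python3 -c "
from workcell import *
print(sign_off())"
```

```text
the job is handed in; nothing more can be done
None
```

I handed the job in at about 29 s: the stack measured flush against both rails, and the orange cap clicked home and is still held down with about 25 N, with the tin, mug and spice jar not touched.

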